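# Balance the fan air on the spray console

## Task

On the sloping gun-air console, slide the clear guard window fully open by its red handle, then turn the black inner knob (fan air) clockwise until its white pointer lines up with the yellow pointer of the grey outer knob (atomising air) around it. Leave the outer knob and the two switches as they are. Then slide the guard fully shut again and let go, without disturbing anything standing about.

Things in the scene. Friction and masses are not known exactly. Their poses are not given: they have to be found in the camera images.
- console: Fixed grey desk console, 408 mm wide (y), about 240 mm deep; origin on the table under its middle, x to its back, y to its left, z up. Its flat control panel slopes 30 deg, low in front, facing up and to the robot. Panel axes in the console's frame: u = up the slope = (cos30, 0, sin30), v = y, n = out of the face = (-sin30, 0, cos30). Work its controls with the tool along -n, tilted 30 deg.
- panel (a point): Centre of the sloping panel's face, 125 mm above the console's origin. All (u, v, n) positions in these notes are in mm from here. The dial's axis is at u 0, v -100. Walls and rails stand along the front and back edges (|u| 104 to 120) and both ends (|v| 200 to 204), up to n 78. A fixed clear pane covers the left half (v 4 to 200, n 62 to 65). Axes as the console's, not tilted.
- guard (a joint): Clear guard window sliding over the right half of the console, m: 0 fully shut (over the dial), 0.18 fully open (over the left half); it opens to +v. It may start up to 35 mm ajar. The pane is 194 mm along v, 218 along u, at n 69 to 73 mm; shut, it spans v -195 to -1. It stays where it is left, moves with about 1.5 N, and has a stop at each end.
- guard_handle (a point): Centre of the red bar handle fixed on the guard: 12 mm thick along v, 60 mm long along u, standing 26 mm tall on the pane (n 73 to 99). This point is at n 86 mm, u 0, v = -43 mm plus the guard's opening. Its frame has x = u, y = v, z = n.
- fan_knob (a joint): Turning of the black inner knob (fan air), rad: grows clockwise as seen facing the panel, 0 with the white pointer straight up the slope (u), stops at -2.4 and 2.4. It stays where it is left and takes about 0.05 N m. Lined up with the outer knob when fan_knob equals air_knob; it starts 0.8 to 2.6 rad anticlockwise of it.
- fan_top (a point): Centre of the flat top of the black inner knob, on the common axis of both knobs (axis along n), at n 56 mm. The inner knob is round, 38 mm in diameter and 34 mm tall (n 22 to 56), finely ribbed. Site axes turn with the knob: x along the white pointer, z = n.
- fan_mark (a point): Point on the white pointer line on top of the inner knob, 17 mm from the axis, at n 56 mm.
- air_knob (a joint): Turning of the grey outer knob (atomising air), rad, with the same zero and sense as fan_knob. It turns lightly (0.03 N m), so touching it drags it round: it must not be moved.
- air_mark (a point): Outer end of the yellow pointer line on top of the grey outer knob, 34 mm from the axis, at n 20 mm. The outer knob is 76 mm in diameter; its top face, a ring round the inner knob, lies at n 20 mm, 36 mm below the inner knob's top. Site x axis points along the yellow pointer.
- switch_a (a joint): Small steel toggle switch on the panel below the dial, to its right (pivot u -75, v -134 mm; tip n 26 mm), rad; 0 as it stands, down the slope, up to 0.75. Leave alone.
- switch_b (a joint): The same toggle switch, below the dial to its left (pivot u -75, v -66 mm). Leave alone.
- spray_gun: Spray gun with a grey cup on a steel stand, 287 mm tall, base 150 x 130 mm; origin under the base's centre. Bystander.
- solvent_tin: Blue rectangular solvent tin 110 x 65 mm, 186 mm tall; origin under its centre. Bystander.
- lacquer_jar: Amber jar, 76 mm in diameter, 110 mm tall; origin under its centre. Bystander.
- mixing_cup: White plastic cup, 72 mm across, 85 mm tall; origin under its centre. Bystander.
- tape_roll: Roll of masking tape lying flat, 100 mm across, 24 mm tall; origin under its centre. Bystander.
- cow_a: Cow-shaped pine toy blank about 110 x 135 mm, 18 mm thick, lying flat on the table; origin under its middle. Bystander.

How it is judged:
By the outcome, as a careful person would: the job done as asked, in the order asked, and still so for the second after the job is handed in, with the robot touching nothing.
It also fails if it takes over 72 s, if anything falls off the work surface, if the arm or the gripper's body presses on something with over 40 N, if the wrist force passes 120 N, or if a joint passes its speed limit or range.

## Robot

A 6-joint arm with a two-finger parallel gripper is mounted at the origin on the work surface. World frame = base frame: x ahead of the robot, y to its left, z up, the work surface at z = 0. Lengths are in m, angles in rad, forces in N, time in s.
With the tool pointing down it reaches from about 0.3 to 0.775 m from the base axis. Payload 14.6 kg.
Tool frame: the origin (TCP) lies midway between the tips of the shut fingers; the grasp point (between the pads) lies 19 mm behind it (ctrl.grip_depth is the distance from the TCP to the grasp point, in m); z points along the fingers, x is the direction in which the jaws open and shut, and the axes are right-handed (so a half turn about z gives the same grasp; the last joint's range is limited). The gripper opens to 94 mm and grips with 3 to 60 N. Pads are 16 mm wide; open, the fingers measure 119 mm over their backs; the gripper's body (75 mm by 177 mm) begins 78 mm behind the grasp point.
Start: joints at [-1.188, 0.3, 1.521, -0, 1.321, -0.067], TCP at [0.239, -0.495, 0.169] pointing down, gripper open.
Joint ranges: [-3.03, 3.03], [-0.79, 2.21], [0.23, 2.52], [-1.04, 4.18], [0, 3.07], [-2.55, 2.55]. Speed limits (rad/s): [2.22, 2.22, 2.57, 3.14, 3.14, 3.14].

## Interface

Orientations are given as [roll, pitch, yaw] about the fixed x, y, z axes, in that order (R = Rz(yaw) Ry(pitch) Rx(roll)).
In Python, from station import ctrl gives the robot as it stands.
- The arm moves only by the tool play_rows, never from a script. Its argument "steps" is a list that holds one entry, the list of rows, each a list of 7 numbers: the shift along the tool's x, y, z in cm, then the turn, a rotation vector about the tool's x, y, z in rad, then the opening, from 0 (shut) to 1 (fully open). In form: [[[x, y, z, ax, ay, az, hand], ...]]. A call has 1 to 20 rows; each row is the pose to reach, as a shift and turn from the pose measured when the call began, along the tool's axes at that moment; what a row does not reach only later rows make up. A row lasts 1/12 s, in which the tool goes at most 41.7 mm and 7.16 degrees, less where a joint would pass 70% of its speed; a pose out of reach is approached as far as the arm can. A call with a gripper value outside its range is refused whole. The fingers move at their own pace and stop on an object; "force" is the grip in N (left out, the last holds). Time passes only in rows, so rows that repeat a pose let the fingers close. It gives the time, the measured TCP pose, the force and the opening at its end, in the units of the state.
- ctrl.get_obs(): the state, without advancing time (a new reading comes with each control period).
- ctrl.camera(name): name is "side" or "top" or "wrist"; returns a dict with "frame" (400x640x3 uint8, blue, green, red), "fovy" (degrees; the focal length in pixels is half the picture's height over the tangent of half this angle, whatever the lens; pixels are square), "cx", "cy" (the principal point, pixels), "world_to_cam" (4x4, takes a point from world to camera coordinates). Camera axes: x right, y up, looking along -z (the intrinsics and any distortion apply to the point x, -y, -z); pixel columns grow to the right and rows downward; lengths in m; the calibration is good to about 2 mm. The wrist camera is an equidistant fisheye: a pixel r from the principal point sees the ray r / f radians off the axis. A picture is of the moment at which its call begins. There is no depth.
- ctrl.hand_in(): hands the job in, once; it reports no verdict.
The state is a dict: "time_s": time; "qpos": joint angles; "joint_vel": joint speeds; "tau": joint torques, N m; "ee_pos": TCP position; "eef_rot": TCP orientation; "force": force on the tool from outside, world axes, zero at the start; "moment": the same for the moment, N m; "grip_width": finger opening in m.
Only numpy, scipy, OpenCV 4.12 (cv2) and the standard library are available. Lean on these libraries where they do the work, as an engineer would, in place of code of your own. Each camera call takes 0.05 s, during which the arm holds its last target. There are 200 camera calls.

## Working session

There is one attempt and no reset: what is moved stays moved. The work goes in short steps, Python scripts to look and compute and a tool call to move; the robot and the scene stay as the last step left them, time stands still between calls to the robot, and variables do not carry over. Pictures are saved under pics/ and viewed, about 8 in all and at most 12, crops included, and the job is handed in when it is done.

Besides the shell and the picture viewer there is one more tool, called by a JSON object that holds its "name" and its "arguments", one argument or row to a line. play_rows: Moves the arm, as the interface text tells. Its arguments: {"type":"object","properties":{"steps":{"type":"array"},"force":{"type":"number"}},"required":["steps"]}

```bash
mkdir -p pics; ls
python3 - <<'E'
from station import ctrl
import cv2,numpy as np
o=ctrl.get_obs();print(o)
for n in("top","side"):
    c=ctrl.camera(n);cv2.imwrite(f"pics/{n}0.png",c["frame"]);print(n,c["fovy"],c["cx"],c["cy"],np.round(c["world_to_cam"],4).tolist())
E
```

```text
pics
{'time_s': 0.0, 'qpos': array([-1.18758512e+00,  3.00483509e-01,  1.52157527e+00, -7.34054367e-06,
        1.32070309e+00, -6.66221048e-02]), 'joint_vel': array([ 2.14403042e-03,  5.62766638e-05,  7.31202367e-04,  1.34728085e-03,
       -4.90034579e-04, -9.42085389e-04]), 'tau': array([ 3.03469724e-04, -5.31807554e+01, -3.52737808e+01,  7.08454801e-02,
        2.44062074e-02, -9.88723309e-05]), 'ee_pos': array([ 0.23901869, -0.49500993,  0.16808201]), 'eef_rot': array([-3.14152191e+00,  1.16709199e-03, -1.12096115e+00]), 'force': array([0.30711513, 0.46847088, 0.07896081]), 'moment': array([-0.03750068, -0.01263954,  0.06345738]), 'grip_width': 0.09399157932048213}
top 49.10321570210081 318.3690714289384 200.06986384800504 [[-0.0266, -0.9996, 0.0071, 0.0358], [0.9935, -0.0256, 0.1107, -0.5795], [-0.1104, 0.01, 0.9938, -1.4026], [0.0, 0.0, 0.0, 1.0]]
side 46.92232619806886 313.907689212754 195.94188956191223 [[-0.9011, -0.4334, -0.0087, 0.4987], [0.2994, -0.6368, 0.7106, -0.2542], [-0.3135, 0.6377, 0.7036, -1.3327], [0.0, 0.0, 0.0, 1.0]]
```

```bash
python3 -c "
import cv2,numpy as np
cv2.imwrite('pics/both.png',cv2.resize(np.vstack([cv2.imread('pics/top0.png'),cv2.imread('pics/side0.png')]),None,fx=.75,fy=.75,interpolation=cv2.INTER_AREA))"
```

```text
(no output)
```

View pics/both.png

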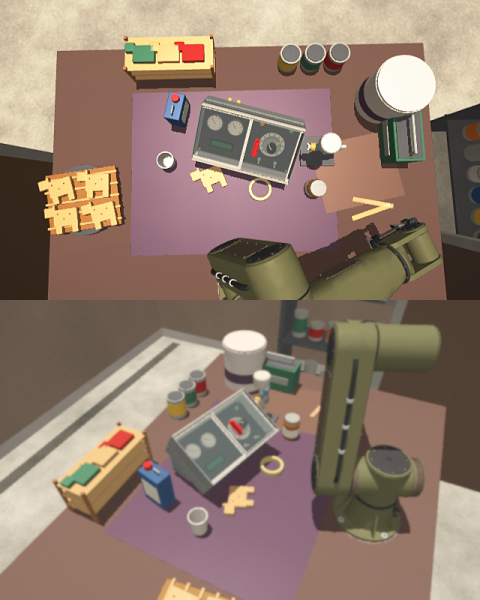

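Console seen in both views: top around original px (330,185), side around (298,185); handle red at top (341,198). Next, enlarged crops.

```bash
python3 -c "
import cv2,numpy as np
a=cv2.imread('pics/top0.png')[120:255,250:450];b=cv2.imread('pics/side0.png')[115:250,210:410]
cv2.imwrite('pics/crops.png',np.vstack([cv2.resize(x,(800,540),interpolation=cv2.INTER_CUBIC)[:, :] for x in (a,)]))
cv2.imwrite('pics/crops2.png',cv2.resize(b,(800,540),interpolation=cv2.INTER_CUBIC))"
```

```text
(no output)
```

View pics/crops.png

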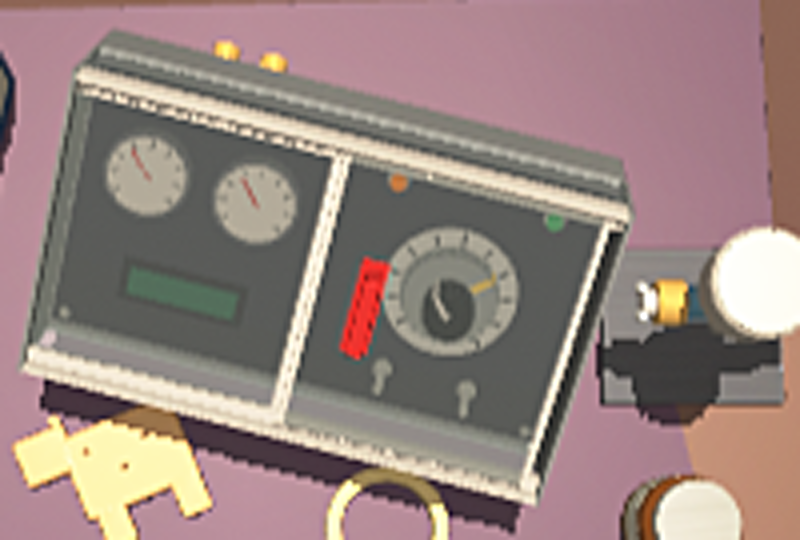

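View pics/crops2.png

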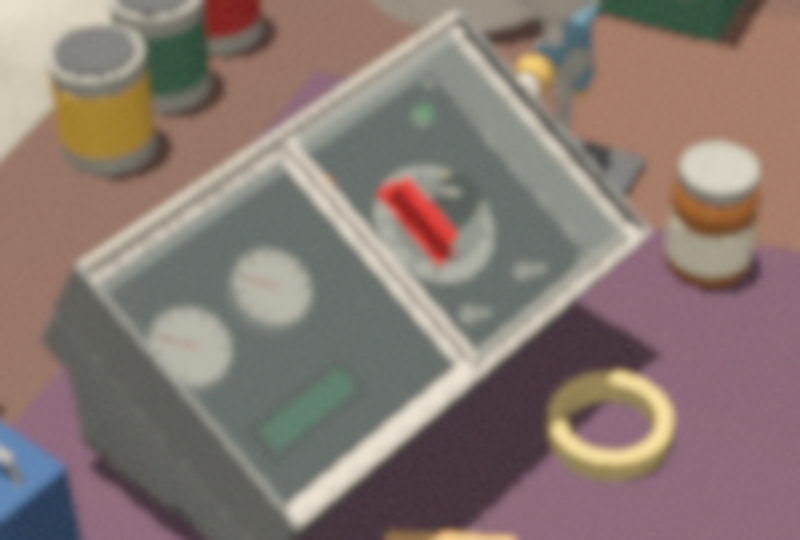

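Top crop: rim corners at (22,370), (537,503), (632,222), (78,68), handle centre (366,308), inner knob top (448,306), yellow tip (493,280), white pointer (434,291). Side crop: rim corners (292,527), (650,232), (457,10), (78,265), handle (418,222). I'll fit the pose from these.

```bash
cat > h.py <<'E'
import numpy as np
from scipy.spatial.transform import Rotation as R
M=np.array([[np.cos(np.pi/6),0,-.5],[0,1,0],[.5,0,np.cos(np.pi/6)]])  # cols u,v,n in console frame
def proj(P,c):
    p=c["W"]@np.append(P,1);f=200/np.tan(np.radians(c["fovy"]/2))
    x,y,z=p[0],-p[1],-p[2]
    if c.get("fish"):
        r=np.hypot(x,y);k=f*np.arctan2(r,z)/r
        return np.array([c["cx"]+k*x,c["cy"]+k*y])
    return np.array([c["cx"]+f*x/z,c["cy"]+f*y/z])
def world(q,uvn):  # q=x,y,z(of panel),yaw
    return np.array(q[:3])+R.from_euler('z',q[3]).as_matrix()@M@(np.array(uvn)/1000)
C={"top":dict(fovy=49.10321570210081,cx=318.369,cy=200.07,W=np.array([[-0.0266, -0.9996, 0.0071, 0.0358], [0.9935, -0.0256, 0.1107, -0.5795], [-0.1104, 0.01, 0.9938, -1.4026],[0,0,0,1]])),
"side":dict(fovy=46.92232619806886,cx=313.908,cy=195.942,W=np.array([[-0.9011, -0.4334, -0.0087, 0.4987], [0.2994, -0.6368, 0.7106, -0.2542], [-0.3135, 0.6377, 0.7036, -1.3327],[0,0,0,1]]))}
E
cat > fit.py <<'E'
from h import *
from scipy.optimize import least_squares
t=lambda X,Y:np.array([250+X/4-.4,120+Y/4-.4]); s=lambda X,Y:np.array([210+X/4-.4,115+Y/4-.4])
cor=[(-120,204,78),(-120,-204,78),(120,-204,78),(120,204,78)]
T=[t(22,370),t(537,503),t(632,222),t(78,68)];S=[s(292,527),s(650,232),s(457,10),s(78,265)]
obs=[(c,"top",p) for c,p in zip(cor,T)]+[(c,"side",p) for c,p in zip(cor,S)]
def res(q):
    r=[proj(world(q,c),C[n])-p for c,n,p in obs]
    h=(0,-43+q[4],90)
    r+=[proj(world(q,h),C["top"])-t(366,308),proj(world(q,h),C["side"])-s(418,222)]
    r+=[proj(world(q,(0,-100,56)),C["top"])-t(448,306)]
    d=lambda a,r,n:(r*np.cos(a),-100-r*np.sin(a),n)
    r+=[proj(world(q,d(q[5],34,20)),C["top"])-t(493,280),proj(world(q,d(q[6],17,56)),C["top"])-t(434,291)]
    return np.ravel(r)
o=least_squares(res,[.6,0,.125,-.25,20,1,-.5],loss='soft_l1',x_scale=[.1,.1,.1,.1,10,1,1])
print(np.round(o.x,4));print(np.round(res(o.x).reshape(-1,2),1).tolist())
for u in [(0,-43+o.x[4],86),(0,-100,56)]:print(world(o.x,u))
E
python3 fit.py
```

```text
[ 0.6224 -0.0194  0.1176 -0.2849  7.2202  0.8957 -0.8558]
[[-0.4, -1.5], [0.6, -0.4], [1.2, -2.4], [-0.3, -0.4], [0.6, 0.4], [-0.1, 0.4], [-0.0, 0.4], [-1.0, 0.3], [-1.0, 0.5], [0.4, -0.9], [0.3, 2.1], [-0.2, 0.1], [0.6, 1.4]]
[ 0.57112438 -0.04164298  0.19204301]
[ 0.56747263 -0.10749049  0.16606225]
```

```bash
cat >> h.py <<'E'
Q=[0.6224,-0.0194,0.1176,-0.2849]; OPEN=7.2
def frame(q,rot=0):  # tool x=+v, y=+u, z=-n, then turned rot about tool z
    A=R.from_euler('z',q[3]).as_matrix()@M
    return R.from_matrix(np.c_[A[:,1],A[:,0],-A[:,2]])*R.from_rotvec([0,0,rot])
def rel(o,pos,rot):
    T=R.from_euler('xyz',o["eef_rot"]); print("cm",np.round(T.inv().apply(pos-o["ee_pos"])*100,2),"rv",np.round((T.inv()*rot).as_rotvec(),3))
def uvn(o,q):  # measured TCP in panel mm and turn
    A=R.from_euler('z',q[3]).as_matrix()@M
    return np.round(A.T@(o["ee_pos"]-np.array(q[:3]))*1000,1),np.round((frame(q).inv()*R.from_euler('xyz',o["eef_rot"])).as_rotvec(),3)
E
python3 - <<'E'
from h import *
from station import ctrl
o=ctrl.get_obs(); rel(o,world(Q,(0,-60,240)),frame(Q))
E
```

```text
cm [-29.77 -42.28 -15.7 ] rv [-0.242  0.627 -2.339]
```

{"name": "play_rows", "arguments": {
  "steps": [
    [[0, 0, -25, 0, 0, 0, 1], [0, 0, -25, 0, 0, 0, 1], [0, 0, -25, 0, 0, 0, 1], [0, 0, -25, 0, 0, 0, 1], [0, 0, -25, 0, 0, 0, 1], [0, 0, -25, 0, 0, 0, 1], [-29.8, -42.3, -18, -0.242, 0.627, -2.339, 1], [-29.8, -42.3, -18, -0.242, 0.627, -2.339, 1], [-29.8, -42.3, -18, -0.242, 0.627, -2.339, 1], [-29.8, -42.3, -18, -0.242, 0.627, -2.339, 1], [-29.8, -42.3, -18, -0.242, 0.627, -2.339, 1], [-29.8, -42.3, -18, -0.242, 0.627, -2.339, 1], [-29.8, -42.3, -18, -0.242, 0.627, -2.339, 1], [-29.8, -42.3, -18, -0.242, 0.627, -2.339, 1], [-29.8, -42.3, -18, -0.242, 0.627, -2.339, 1], [-29.8, -42.3, -18, -0.242, 0.627, -2.339, 1], [-29.8, -42.3, -18, -0.242, 0.627, -2.339, 1], [-29.8, -42.3, -18, -0.242, 0.627, -2.339, 1], [-29.8, -42.3, -18, -0.242, 0.627, -2.339, 1], [-29.8, -42.3, -18, -0.242, 0.627, -2.339, 1]]
  ]
}}

```text
time_s: 1.77
ee_pos: [0.4915, -0.0394, 0.3468]
eef_rot: [2.739, -0.139, 0.629]
force: [0.5, -0.7, -0.5]
grip_width: 0.0941
```

Run:
```python
from h import *
from station import ctrl
o=ctrl.get_obs(); print(o["qpos"],uvn(o,Q));rel(o,world(Q,(0,-60,240)),frame(Q))
```

```text
[-0.00381306 -0.14257951  1.65389705 -0.25383019  1.28728043 -0.57510409] (array([ 10.7, -56. , 258.5]), array([ 0.07 , -0.174,  0.647]))
cm [-0.61 -0.59  2.  ] rv [-0.07   0.174 -0.647]
```

{"name": "play_rows", "arguments": {
  "steps": [
    [[-0.6, -0.6, 2, -0.07, 0.174, -0.647, 1], [-0.6, -0.6, 2, -0.07, 0.174, -0.647, 1], [-0.6, -0.6, 2, -0.07, 0.174, -0.647, 1], [-0.6, -0.6, 2, -0.07, 0.174, -0.647, 1], [-0.6, -0.6, 2, -0.07, 0.174, -0.647, 1], [-0.6, -0.6, 2, -0.07, 0.174, -0.647, 1], [-0.6, -0.6, 2, -0.07, 0.174, -0.647, 1], [-0.6, -0.6, 2, -0.07, 0.174, -0.647, 1]]
  ]
}}

```text
time_s: 2.43
ee_pos: [0.4903, -0.0433, 0.3253]
eef_rot: [2.619, -0.001, 1.283]
force: [0.8, 0.2, 0.4]
grip_width: 0.0938
```

Run:
```python
from h import *
from station import ctrl
import cv2,pickle
o=ctrl.get_obs(); print(o["qpos"],uvn(o,Q))
c=ctrl.camera("wrist");cv2.imwrite("pics/w1.png",c["frame"]);pickle.dump((o,c),open("w1.pkl","wb"));print(c["fovy"],c["cx"],c["cy"])
```

```text
[-0.10717817 -0.25401396  1.82305963 -0.10181107  1.05871326 -1.36374338] (array([-1.000e-01, -6.010e+01,  2.399e+02]), array([ 0.001, -0.   ,  0.003]))
65.70646984690485 321.3715121967742 195.4694844328289
```

View pics/w1.png

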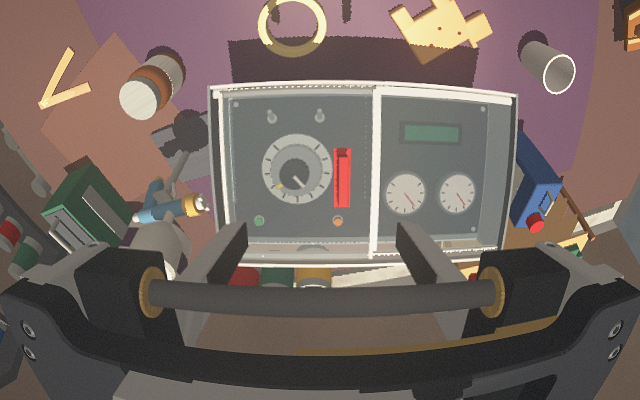

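The wrist view shows the whole console: rim corners near (209,86), (517,95), handle at (342,178), dial at (296,172), with image right = +v and down = +u. I'll enlarge it to refine.

```bash
python3 -c "
import cv2
cv2.imwrite('pics/w1c.png',cv2.resize(cv2.imread('pics/w1.png')[78:228,205:405],(800,600),interpolation=cv2.INTER_CUBIC))"
```

```text
(no output)
```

View pics/w1c.png

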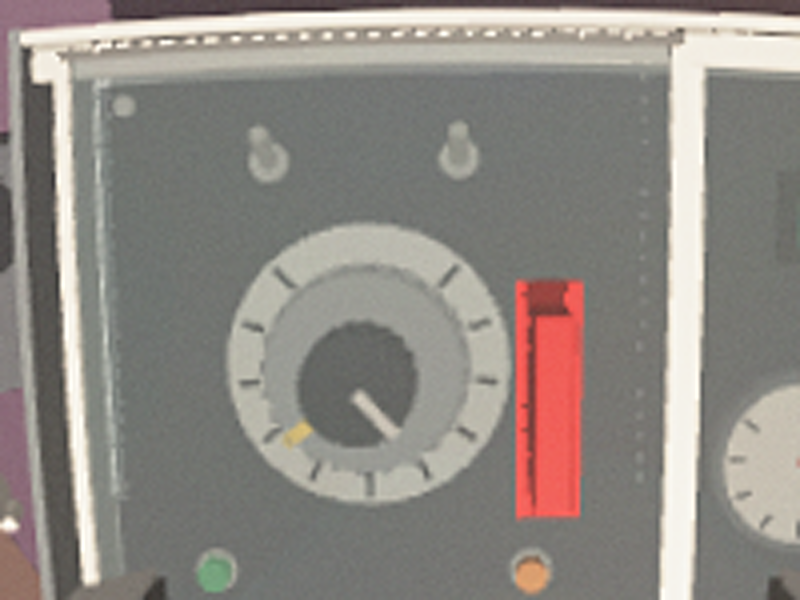

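```bash
cat > fit2.py <<'E'
import pickle,sys
from h import *
from scipy.optimize import least_squares
import fit as F
o,c=pickle.load(open("w1.pkl","rb"));C["w1"]=dict(fovy=c["fovy"],cx=c["cx"],cy=c["cy"],W=c["world_to_cam"],fish=1)
A=C["w1"]["W"];cam=-A[:3,:3].T@A[:3,3]
w=lambda X,Y:np.array([205+X/4-.4,78+Y/4-.4])
inv=lambda p:(p-[205,78]+.4)*4
d=lambda a,r,n:(r*np.cos(a),-100-r*np.sin(a),n)
def res(q):
    P=lambda m:proj(world(q,m),C["w1"])
    r=[P((0,-100,20))-w(364,364),P((0,-100,56))-w(357,384),P(d(q[5],34,20))-w(287,440),P(d(q[6],17,56))-w(396,434),
       P((-75,-134,3))-w(268,160),P((-75,-66,3))-w(459,158),P((-120,-204,78))-w(12,32)]
    return np.ravel(np.r_[np.ravel(r),F.res(q)])
o=least_squares(res,F.o.x,loss='soft_l1',x_scale=[.1,.1,.1,.1,10,1,1])
q=o.x
print(np.round(q,4));print(np.round(res(q).reshape(-1,2),1).tolist())
for n in (73,99):
  for u in(-30,30):
    for v in(-6,6):print(n,u,v,np.round(inv(proj(world(q,(u,-43+q[4]+v,n)),C["w1"]))))
AA=R.from_euler('z',q[3]).as_matrix()@M
print("cam uvn",AA.T@(cam-q[:3])*1000,"axis",AA.T@(-A[2,:3]))
E
python3 fit2.py
```

```text
[ 0.6224 -0.0194  0.1176 -0.2849  7.2202  0.8957 -0.8558]
[[-0.4, -1.5], [0.6, -0.4], [1.2, -2.4], [-0.3, -0.4], [0.6, 0.4], [-0.1, 0.4], [-0.0, 0.4], [-1.0, 0.3], [-1.0, 0.5], [0.4, -0.9], [0.3, 2.1], [-0.2, 0.1], [0.6, 1.4]]
[ 0.57112438 -0.04164298  0.19204301]
[ 0.56747263 -0.10749049  0.16606225]
[ 0.6224 -0.0164  0.1209 -0.2818  5.3444  0.879  -0.747 ]
[[-0.7, 1.7], [-1.2, 1.1], [0.9, -2.3], [-2.0, -2.2], [0.3, 0.3], [-0.7, -0.0], [0.1, -0.5], [-1.4, -1.3], [-0.1, -0.5], [0.4, -2.8], [-1.6, -0.5], [0.3, 0.4], [-0.4, 0.0], [-0.6, -0.1], [-1.7, 0.2], [-1.3, 0.5], [0.4, -1.5], [-0.6, 2.0], [-1.2, -0.3], [0.3, 1.0]]
73 -30 -6 [528. 301.]
73 -30 6 [566. 301.]
73 30 -6 [527. 490.]
73 30 6 [564. 489.]
99 -30 -6 [532. 310.]
99 -30 6 [573. 311.]
99 30 -6 [531. 512.]
99 30 6 [571. 512.]
cam uvn [-69.79968861 -61.55254644 453.41952924] axis [ 0.23933426 -0.00248899 -0.97093404]
```

```bash
cat >> fit2.py <<'E'
print("--- z fixed")
g=lambda p:np.r_[p[:2],.125,p[2:]]
o2=least_squares(lambda p:res(g(p)),np.delete(q,2),loss='soft_l1',x_scale=[.1,.1,.1,10,1,1])
print(o.cost,o2.cost,np.round(g(o2.x),4));print(np.round(res(g(o2.x)).reshape(-1,2),1).tolist())
E
python3 fit2.py | sed -n '/---/,$p'
```

```text
--- z fixed
16.953290858595132 18.805128692816616 [ 0.6208 -0.015   0.125  -0.282   6.298   0.878  -0.736 ]
[[-0.3, 2.4], [-0.9, 2.0], [1.0, -1.4], [-1.7, -1.1], [0.4, 0.6], [-0.1, 0.2], [-0.6, -0.6], [-2.1, -0.9], [-0.3, -0.0], [0.2, -2.5], [-2.2, -0.3], [0.4, 0.0], [0.0, -0.5], [-0.3, -0.8], [-1.7, -0.4], [-2.0, 0.8], [0.5, -1.9], [-0.9, 2.4], [-1.4, 0.1], [0.0, 1.3]]
```

```bash
sed -i 's/^Q=.*/Q=[0.6208,-0.015,0.125,-0.282]; OPEN=6.3/' h.py
python3 - <<'E'
from h import *
from station import ctrl
o=ctrl.get_obs(); 
for n in(115,79):rel(o,world(Q,(0,-36.7,n)),frame(Q))
E
```

```text
cm [ 2.69  0.15 11.71] rv [-0.001  0.002 -0.005]
cm [ 2.69  0.15 15.31] rv [-0.001  0.002 -0.005]
```

{"name": "play_rows", "arguments": {
  "steps": [
    [[2.7, 0.15, 6, 0, 0.002, -0.005, 0.5], [2.7, 0.15, 11.5, 0, 0.002, -0.005, 0.5], [2.7, 0.15, 11.5, 0, 0.002, -0.005, 0.5], [2.7, 0.15, 11.5, 0, 0.002, -0.005, 0.5], [2.7, 0.15, 11.5, 0, 0.002, -0.005, 0.5], [2.7, 0.15, 12.5, 0, 0.002, -0.005, 0.5], [2.7, 0.15, 13.5, 0, 0.002, -0.005, 0.5], [2.7, 0.15, 14.5, 0, 0.002, -0.005, 0.5], [2.7, 0.15, 15.3, 0, 0.002, -0.005, 0.5], [2.7, 0.15, 15.3, 0, 0.002, -0.005, 0.5]]
  ],
  "force": 5
}}

```text
time_s: 3.32
ee_pos: [0.5725, -0.0394, 0.1921]
eef_rot: [2.62, -0.0, 1.288]
force: [-0.0, 0.3, 0.4]
grip_width: 0.047
```

Run:
```python
from h import *
from station import ctrl
import cv2
o=ctrl.get_obs(); print(uvn(o,Q),o["force"],o["grip_width"])
s=ctrl.camera("side")["frame"];w=ctrl.camera("wrist")["frame"]
a=cv2.resize(s[100:250,200:400],(533,400));b=cv2.resize(w[60:280,200:460],(472,400))
cv2.imwrite("pics/g1.png",cv2.resize(cv2.hconcat([a,b]),(800,318)))
```

```text
(array([ -0.7, -36.9,  77.8]), array([ 0.002, -0.   ,  0.   ])) [-0.04104522  0.33771976  0.4395875 ] 0.047024968266374964
```

View pics/g1.png

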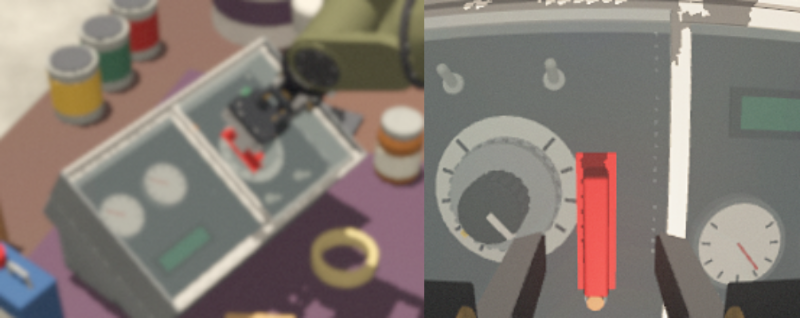

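The fingers straddle the handle, nearly centred, with no contact force. I'll close on it.

{"name": "play_rows", "arguments": {
  "steps": [
    [[0, 0, 0, 0, 0, 0, 0], [0, 0, 0, 0, 0, 0, 0], [0, 0, 0, 0, 0, 0, 0], [0, 0, 0, 0, 0, 0, 0], [0, 0, 0, 0, 0, 0, 0], [0, 0, 0, 0, 0, 0, 0]]
  ],
  "force": 10
}}

```text
time_s: 3.92
ee_pos: [0.5726, -0.0393, 0.1936]
eef_rot: [2.619, -0.0, 1.289]
force: [-0.5, -0.3, -0.3]
grip_width: 0.0105
```

{"name": "play_rows", "arguments": {
  "steps": [
    [[0.5, 0, 0, 0, 0, 0, 0], [1.5, 0, 0, 0, 0, 0, 0], [3, 0, 0, 0, 0, 0, 0], [5, 0, 0, 0, 0, 0, 0], [7, 0, 0, 0, 0, 0, 0], [9, 0, 0, 0, 0, 0, 0], [11, 0, 0, 0, 0, 0, 0], [13, 0, 0, 0, 0, 0, 0], [14.5, 0, 0, 0, 0, 0, 0], [15.5, 0, 0, 0, 0, 0, 0], [16.2, 0, 0, 0, 0, 0, 0], [16.5, 0, 0, 0, 0, 0, 0], [16.5, 0, 0, 0, 0, 0, 0]]
  ]
}}

```text
time_s: 5.0
ee_pos: [0.6185, 0.1194, 0.1936]
eef_rot: [2.619, -0.0, 1.289]
force: [0.1, 0.2, -0.4]
grip_width: 0.0004
```

Run:
```python
from h import *
from station import ctrl
o=ctrl.get_obs(); print(uvn(o,Q),o["force"],o["grip_width"],frame(Q).inv().apply(o["force"]))
```

```text
(array([ -0. , 128.5,  79.2]), array([0.001, 0.   , 0.   ])) [ 0.11454323  0.20245697 -0.38826162] 0.0003545798563133303 [ 0.22633485 -0.14764282  0.36308428]
```

Run:
```python
from station import ctrl
import cv2
s=ctrl.camera("side")["frame"];w=ctrl.camera("wrist")["frame"]
a=cv2.resize(s[100:250,200:400],(533,400));b=cv2.resize(w[60:280,140:460],(582,400))
cv2.imwrite("pics/g2.png",cv2.resize(cv2.hconcat([a,b]),(800,287)))
```

```text
(no output)
```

View pics/g2.png

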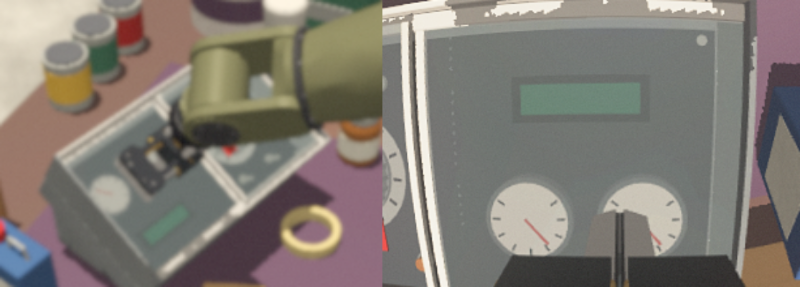

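{"name": "play_rows", "arguments": {
  "steps": [
    [[0, 0, -4, 0, 0, 0, 0], [0, 0, -8, 0, 0, 0, 0.5], [-4, 0, -11, 0, 0, 0, 0.5], [-8, 0, -11, 0, 0, 0, 0.5], [-12, 0, -11, 0, 0, 0, 0.5], [-15, 0, -11, 0, 0, 0, 0.5], [-15, 0, -11, 0, 0, 0, 0.5], [-15, 0, -11, 0, 0, 0, 0.5]]
  ]
}}

```text
time_s: 5.77
ee_pos: [0.5234, -0.012, 0.2895]
eef_rot: [2.618, -0.001, 1.284]
force: [-0.0, 0.0, 0.2]
grip_width: 0.0438
```

```bash
cat > red.py <<'E'
from h import *
from station import ctrl
import cv2,pickle,sys
def red(n):
    c=ctrl.camera(n);f=c["frame"];h=cv2.cvtColor(f,cv2.COLOR_BGR2HSV)
    m=((h[...,0]<6)|(h[...,0]>174))&(h[...,1]>150)&(h[...,2]>90)
    N,L,S,ce=cv2.connectedComponentsWithStats(m.astype(np.uint8))
    k=[i for i in range(1,N) if S[i,4]>40]
    return c,[(S[i].tolist(),np.round(ce[i],1).tolist()) for i in k]
if __name__=="__main__":
  o=ctrl.get_obs();print(uvn(o,Q))
  for n in("wrist","side","top"):
    c,k=red(n);print(n,k);cv2.imwrite(f"pics/{sys.argv[1]}_{n}.png",c["frame"])
    if n=="wrist":pickle.dump((o,c),open(sys.argv[1]+".pkl","wb"))
    cc=dict(fovy=c["fovy"],cx=c["cx"],cy=c["cy"],W=c["world_to_cam"],fish=n=="wrist")
    for v in(-43,-23,-3,17,37):print(v,proj(world(Q,(0,v,99)),cc).round(1),end=" ")
    print()
E
python3 red.py r1
```

```text
(array([  0.5, -24.3, 189.7]), array([-0.   , -0.002,  0.004]))
wrist [([299, 150, 19, 66, 1072], [308.5, 185.1]), ([523, 220, 20, 22, 290], [532.2, 230.5])]
-43 [302.6 188.1] -23 [322.3 188. ] -3 [341.9 188. ] 17 [361.4 187.9] 37 [380.6 187.9] 
side [([413, 38, 18, 12, 161], [421.1, 43.9]), ([262, 108, 12, 16, 149], [267.5, 115.7]), ([305, 161, 18, 19, 155], [314.7, 169.1]), ([134, 174, 44, 25, 521], [159.0, 186.3]), ([190, 214, 12, 13, 112], [196.0, 220.0])]
-43 [317.1 165.8] -23 [312.6 169.1] -3 [308.1 172.5] 17 [303.5 175.9] 37 [298.9 179.3] 
top [([233, 56, 39, 26, 736], [254.9, 68.8]), ([228, 125, 11, 11, 92], [232.9, 129.9]), ([335, 184, 12, 26, 168], [340.6, 196.6])]
-43 [341.  199.2] -23 [334.2 197.4] -3 [327.5 195.7] 17 [320.7 193.9] 37 [314.  192.2]
```

```bash
python3 -c "
import cv2
cv2.imwrite('pics/r1c.png',cv2.resize(cv2.imread('pics/r1_wrist.png')[80:290,180:460],(800,600),interpolation=cv2.INTER_CUBIC))"
```

```text
(no output)
```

View pics/r1c.png

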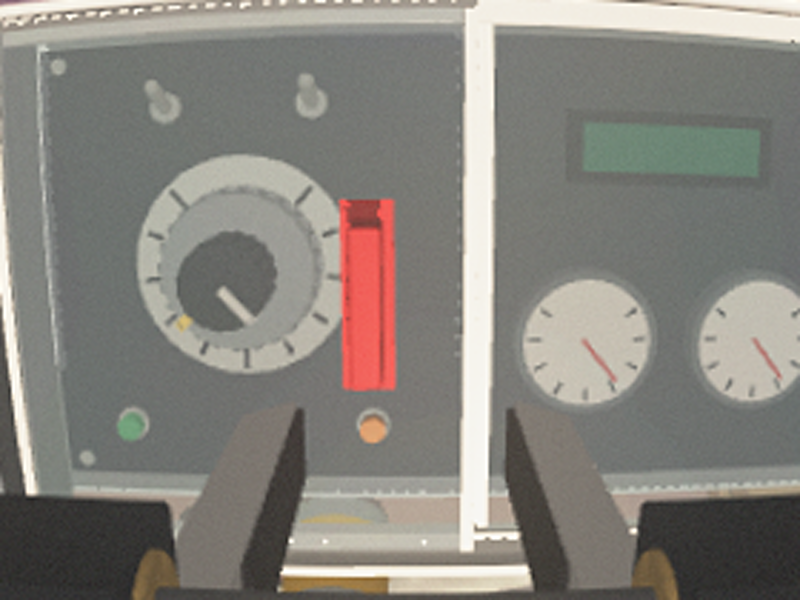

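In r1c the handle (340–396, 200–388) is unmoved. The fingertip gap (303–507 px for 44 mm) puts the real tips about 30 mm behind the nominal TCP. That explains the fingers closing above the bar. I'll go deeper.

Run:
```python
from h import *
from station import ctrl
o=ctrl.get_obs(); 
for n in(79,60):rel(o,world(Q,(0,-36.7,n)),frame(Q))
# tip depth from camera in tool frame
import pickle
o,c=pickle.load(open("r1.pkl","rb"));W=c["world_to_cam"];cam=-W[:3,:3].T@W[:3,3];T=R.from_euler('xyz',o["eef_rot"])
print("cam in tool mm",T.inv().apply(cam-o["ee_pos"])*1000, "axis",T.inv().apply(-W[2,:3]))
cc=dict(fovy=c["fovy"],cx=c["cx"],cy=c["cy"],W=W,fish=1)
for z in(0,-10,-20,-30,-40):
    print(z,[proj(o["ee_pos"]+T.apply([s*.0219,-.008,z/1000]),cc).round(1).tolist() for s in(-1,1)])
print("seen", 180+303/2.857,180+507/2.857,80+408/2.857)
```

```text
cm [-1.51  0.   11.02] rv [-0.001 -0.    -0.   ]
cm [-1.51  0.   12.92] rv [-0.001 -0.    -0.   ]
cam in tool mm [   0.29021136  -68.74150362 -216.64918401] axis [6.11833353e-04 2.39993876e-01 9.70774209e-01]
0 [[290.7, 205.0], [350.8, 205.0]]
-10 [[289.4, 208.9], [352.2, 208.9]]
-20 [[287.9, 213.1], [353.6, 213.1]]
-30 [[286.3, 217.7], [355.2, 217.8]]
-40 [[284.5, 222.8], [356.9, 222.9]]
seen 286.05530276513826 357.4588729436472 222.80714035701783
```

{"name": "play_rows", "arguments": {
  "steps": [
    [[-1.5, 0, 4, 0, 0, 0, 0.5], [-1.5, 0, 8, 0, 0, 0, 0.5], [-1.5, 0, 10, 0, 0, 0, 0.5], [-1.5, 0, 11, 0, 0, 0, 0.5], [-1.5, 0, 11.7, 0, 0, 0, 0.5], [-1.5, 0, 12.3, 0, 0, 0, 0.5], [-1.5, 0, 12.9, 0, 0, 0, 0.5], [-1.5, 0, 12.9, 0, 0, 0, 0.5]]
  ]
}}

```text
time_s: 6.58
ee_pos: [0.582, -0.0415, 0.1771]
eef_rot: [2.619, -0.0, 1.289]
force: [-0.2, -0.6, -0.3]
grip_width: 0.0467
```

{"name": "play_rows", "arguments": {
  "steps": [
    [[0, 0, 0, 0, 0, 0, 0], [0, 0, 0, 0, 0, 0, 0], [0, 0, 0, 0, 0, 0, 0], [0, 0, 0, 0, 0, 0, 0], [0, 0, 0, 0, 0, 0, 0], [0, 0, 0, 0, 0, 0, 0], [0, 0, 0, 0, 0, 0, 0], [0, 0, 0, 0, 0, 0, 0], [0, 0, 0, 0, 0, 0, 0], [0, 0, 0, 0, 0, 0, 0]]
  ],
  "force": 8
}}

```text
time_s: 7.42
ee_pos: [0.582, -0.0415, 0.1773]
eef_rot: [2.618, -0.0, 1.289]
force: [-3.2, -0.9, 3.6]
grip_width: 0.0117
```

{"name": "play_rows", "arguments": {
  "steps": [
    [[0.2, 0, 0, 0, 0, 0, 0], [0.7, 0, 0, 0, 0, 0, 0], [1.5, 0, 0, 0, 0, 0, 0], [2.5, 0, 0, 0, 0, 0, 0], [3, 0, 0, 0, 0, 0, 0], [3, 0, 0, 0, 0, 0, 0]]
  ]
}}

```text
time_s: 7.92
ee_pos: [0.5907, -0.0115, 0.1773]
eef_rot: [2.618, -0.001, 1.29]
force: [-1.5, 2.3, 2.9]
grip_width: 0.0118
```

```bash
python3 red.py r2
```

```text
(array([ 0.2, -5. , 60.3]), array([ 0.   ,  0.002, -0.001]))
wrist [([307, 169, 29, 108, 1951], [320.8, 227.5])]
-43 [259.7 233.7] -23 [291.5 234.1] -3 [324.  234.2] 17 [356.4 234.1] 37 [388.1 233.7] 
side [([413, 38, 18, 12, 164], [421.1, 44.0]), ([262, 108, 12, 16, 151], [267.5, 115.7]), ([134, 174, 44, 25, 523], [158.9, 186.3]), ([190, 214, 12, 13, 112], [196.0, 220.0])]
-43 [317.1 165.8] -23 [312.6 169.1] -3 [308.1 172.5] 17 [303.5 175.9] 37 [298.9 179.3] 
top [([233, 56, 39, 26, 736], [254.9, 68.8]), ([228, 125, 11, 11, 92], [232.9, 129.9]), ([326, 182, 10, 21, 116], [330.4, 191.1])]
-43 [341.  199.2] -23 [334.2 197.4] -3 [327.5 195.7] 17 [320.7 193.9] 37 [314.  192.2]
```

The handle follows the grip. Continuing towards fully open.

{"name": "play_rows", "arguments": {
  "steps": [
    [[0.5, 0, 0, 0, 0, 0, 0], [1.5, 0, 0, 0, 0, 0, 0], [3, 0, 0, 0, 0, 0, 0], [4.8, 0, 0, 0, 0, 0, 0], [6.6, 0, 0, 0, 0, 0, 0], [8.4, 0, 0, 0, 0, 0, 0], [10, 0, 0, 0, 0, 0, 0], [11.5, 0, 0, 0, 0, 0, 0], [12.5, 0, 0, 0, 0, 0, 0], [13, 0, 0, 0, 0, 0, 0], [13.4, 0, 0, 0, 0, 0, 0], [13.7, 0, 0, 0, 0, 0, 0], [13.7, 0, 0, 0, 0, 0, 0]]
  ]
}}

```text
time_s: 9.15
ee_pos: [0.6284, 0.1193, 0.1773]
eef_rot: [2.619, -0.001, 1.29]
force: [-3.6, 1.9, 3.7]
grip_width: 0.0118
```

{"name": "play_rows", "arguments": {
  "steps": [
    [[0.1, 0, 0, 0, 0, 0, 0], [0.2, 0, 0, 0, 0, 0, 0], [0.3, 0, 0, 0, 0, 0, 0], [0.4, 0, 0, 0, 0, 0, 0]]
  ]
}}

```text
time_s: 9.48
ee_pos: [0.6294, 0.1229, 0.1773]
eef_rot: [2.619, -0.001, 1.289]
force: [-5.2, 1.0, 3.4]
grip_width: 0.0117
```

{"name": "play_rows", "arguments": {
  "steps": [
    [[0.1, 0, 0, 0, 0, 0, 0], [0.2, 0, 0, 0, 0, 0, 0], [0.3, 0, 0, 0, 0, 0, 0], [0.3, 0, 0, 0, 0, 0, 0]]
  ]
}}

```text
time_s: 9.82
ee_pos: [0.6299, 0.1246, 0.1772]
eef_rot: [2.619, 0.002, 1.288]
force: [-7.2, -8.2, 6.3]
grip_width: 0.0115
```

{"name": "play_rows", "arguments": {
  "steps": [
    [[0.1, 0, 0, 0, 0, 0, 0], [0.2, 0, 0, 0, 0, 0, 0], [0.3, 0, 0, 0, 0, 0, 0], [0.3, 0, 0, 0, 0, 0, 0]]
  ]
}}

```text
time_s: 10.15
ee_pos: [0.6302, 0.1255, 0.1771]
eef_rot: [2.62, 0.005, 1.286]
force: [-12.4, -13.0, 7.9]
grip_width: 0.0139
```

Contact force at the stop shows the guard is fully open. Back off, release and retreat to over the dial.

{"name": "play_rows", "arguments": {
  "steps": [
    [[-0.4, 0, 0, 0, 0, 0, 0], [-0.4, 0, 0, 0, 0, 0, 0.5], [-0.4, 0, 0, 0, 0, 0, 0.5], [-0.4, 0, 0, 0, 0, 0, 0.5], [-0.4, 0, 0, 0, 0, 0, 0.5], [-0.4, 0, 0, 0, 0, 0, 0.6], [-0.4, 0, -3, 0, 0, 0, 0.6], [-0.4, 0, -7, 0, 0, 0, 0.6], [-4, 0, -9, 0, 0, 0, 0.6], [-8, 0, -9, 0, 0, 0, 0.6], [-12, 0, -9, 0, 0, 0, 0.6], [-16, 0, -9, 0, 0, 0, 0.6], [-20, 0, -9, 0, 0, 0, 0.6], [-23, 0, -9, 0, 0, 0, 0.6], [-23, 0, -9, 0, 0, 0, 0.6], [-23, 0, -9, 0, 0, 0, 0.6]]
  ]
}}

```text
time_s: 11.48
ee_pos: [0.5224, -0.0835, 0.2567]
eef_rot: [2.62, 0.005, 1.283]
force: [0.1, -0.5, -0.1]
grip_width: 0.0562
```

```bash
python3 red.py r3; python3 -c "
import cv2
cv2.imwrite('pics/r3c.png',cv2.resize(cv2.imread('pics/r3_wrist.png')[70:280,180:460],(800,600),interpolation=cv2.INTER_CUBIC))"
```

```text
(array([  0.5, -93.2, 151.7]), array([ 0.002, -0.007,  0.003]))
wrist [([511, 159, 30, 64, 750], [527.5, 192.7]), ([566, 227, 19, 21, 278], [574.7, 236.9])]
-43 [376.7 197.3] -23 [398.  197.3] -3 [418.7 197.3] 17 [438.5 197.2] 37 [457.4 197.2] 
side [([413, 38, 18, 12, 161], [421.1, 44.1]), ([262, 108, 12, 16, 150], [267.5, 115.8]), ([134, 174, 44, 25, 521], [159.0, 186.3]), ([265, 191, 18, 20, 149], [274.3, 199.7]), ([190, 214, 12, 13, 111], [195.9, 219.9])]
-43 [317.1 165.8] -23 [312.6 169.1] -3 [308.1 172.5] 17 [303.5 175.9] 37 [298.9 179.3] 
top [([233, 56, 39, 26, 736], [254.9, 68.8]), ([228, 125, 11, 11, 92], [232.9, 129.9]), ([279, 170, 11, 25, 152], [283.9, 181.8])]
-43 [341.  199.2] -23 [334.2 197.4] -3 [327.5 195.7] 17 [320.7 193.9] 37 [314.  192.2]
```

View pics/r3c.png

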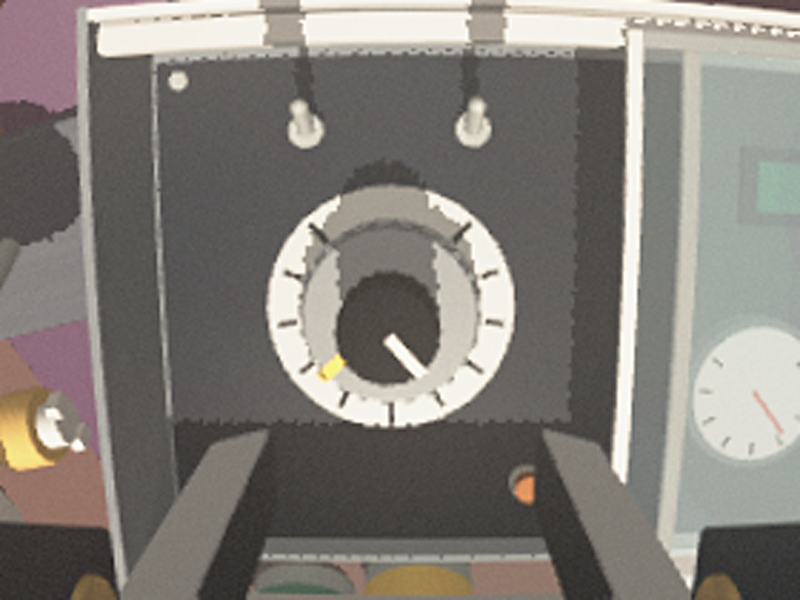

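Guard is open (dial unobstructed). In the crop: inner knob top X 337–440, bottom edge Y 385, white line (388,338)→(423,377), yellow line (342,361)→(321,377), outer ring X 303–480. I'll back-project these onto their planes.

```bash
cat >> h.py <<'E'
def back(px,c,q,n):  # wrist pixel -> (u,v) mm on plane n
    f=200/np.tan(np.radians(c["fovy"]/2));d=np.array(px)-[c["cx"],c["cy"]];r=np.hypot(*d);t=r/f
    W=c["world_to_cam"];ray=W[:3,:3].T@np.array([np.sin(t)*d[0]/r,-np.sin(t)*d[1]/r,-np.cos(t)])
    A=R.from_euler('z',q[3]).as_matrix()@M
    p=A.T@(-W[:3,:3].T@W[:3,3]-np.array(q[:3]))*1000; g=A.T@ray
    return (p+g*(n-p[2])/g[2])[:2]
E
cat > dial.py <<'E'
from h import *
import pickle
o,c=pickle.load(open("r3.pkl","rb"))
p=lambda X,Y:(180+X/2.857-.35,70+Y/2.857-.35)
B=lambda X,Y,n:back(p(X,Y),c,Q,n)
for nm,X,Y,n in [("topL",337,333,56),("topR",440,333,56),("topBot",388,385,56),("w0",388,338,56),("w1",423,377,56),("y0",342,361,20),("y1",321,377,20),("outL",303,310,20),("outR",480,310,20),("swA",305,130,3),("swB",472,130,3),("dialL",267,305,2),("dialR",515,305,2),("dialT",391,185,2),("dialB",391,428,2)]:
    print(nm,B(X,Y,n).round(1))
ang=lambda a,b:np.arctan2(-(b-a)[1],(b-a)[0])
print("fan dir",ang(B(388,338,56),B(423,377,56)),"air dir",ang(B(342,361,20),B(321,377,20)))
E
python3 dial.py
```

```text
topL [  -1.1 -118. ]
topR [ -1.1 -80.7]
topBot [ 18.4 -99.6]
w0 [  0.8 -99.5]
w1 [ 15.4 -86.8]
y0 [  18.2 -119.3]
y1 [  25. -128.]
outL [  -2.9 -134.6]
outR [ -2.8 -63.5]
swA [ -75.2 -134.6]
swB [-74.8 -66.1]
dialL [  -1.8 -152.3]
dialR [ -1.6 -47.2]
dialT [-52.  -99.4]
dialB [ 52.8 -99.9]
fan dir -0.7156372341943926 air dir 0.9153324278942403
```

Run:
```python
from h import *
from station import ctrl
o=ctrl.get_obs(); 
for n in(60,6):rel(o,world(Q,(-.3,-99.5,n)),frame(Q))
```

```text
cm [-0.82 -0.03  9.14] rv [-0.003  0.005  0.001]
cm [-7.900e-01 -1.000e-02  1.454e+01] rv [-0.003  0.005  0.001]
```

{"name": "play_rows", "arguments": {
  "steps": [
    [[-0.8, 0, 3, -0.003, 0.005, 0.001, 0.6], [-0.8, 0, 6, -0.003, 0.005, 0.001, 0.6], [-0.8, 0, 9, -0.003, 0.005, 0.001, 0.6], [-0.8, 0, 11, -0.003, 0.005, 0.001, 0.6], [-0.8, 0, 12, -0.003, 0.005, 0.001, 0.6], [-0.8, 0, 12.8, -0.003, 0.005, 0.001, 0.6], [-0.8, 0, 13.5, -0.003, 0.005, 0.001, 0.6], [-0.8, 0, 13.5, -0.003, 0.005, 0.001, 0.6]]
  ]
}}

```text
time_s: 12.3
ee_pos: [0.5854, -0.1078, 0.1388]
eef_rot: [2.618, -0.0, 1.289]
force: [0.5, -0.2, -0.5]
grip_width: 0.0565
```

Run:
```python
from h import *
from station import ctrl
import cv2,pickle
o=ctrl.get_obs();c=ctrl.camera("wrist");pickle.dump((o,c),open("r4.pkl","wb"));print(uvn(o,Q),o["force"])
w=c["frame"];cv2.imwrite('pics/r4c.png',cv2.resize(w[90:290,200:440],(800,667))[:600])
```

```text
(array([ -0.2, -99. ,  16.1]), array([-0.   ,  0.   , -0.001])) [ 0.52550754 -0.23465115 -0.54886954]
```

View pics/r4c.png

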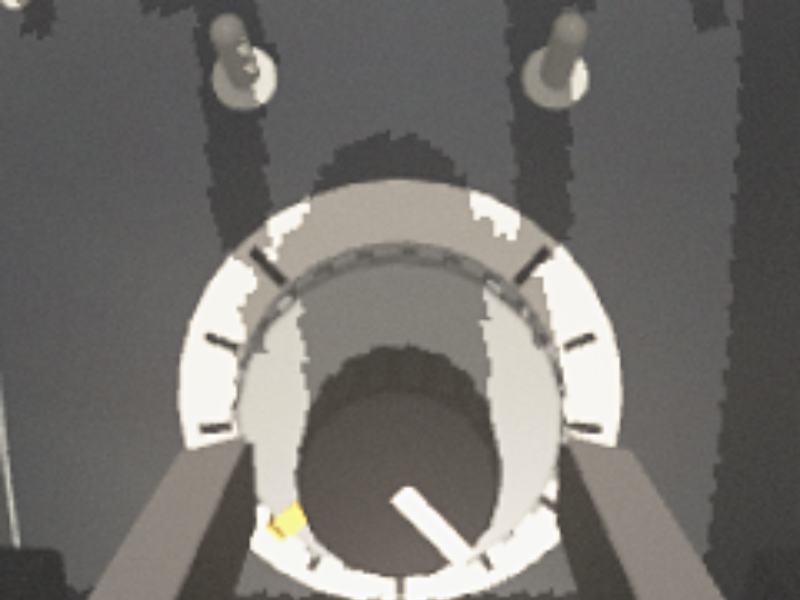

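Run:
```python
from h import *
import pickle
o,c=pickle.load(open("r4.pkl","rb"))
B=lambda X,Y,n:back((200+X/3.333-.35,90+Y/3.333-.35),c,Q,n).round(1)
print(B(297,480,56),B(500,480,56),B(398,577,56),"tip mid at n53",B(252,445,53),B(562,445,53))
print("w",B(403,490,56),B(462,555,56),"y",B(305,508,20),B(275,530,20),B(240,400,20),B(562,400,20))
rel(o,world(Q,(-.3,-100.3,-4)),frame(Q))
```

```text
[  -1.2 -118.5] [ -1.2 -81.3] [  18.5 -100. ] tip mid at n53 [  -6.9 -127.1] [ -6.9 -69.6]
w [  0.7 -99.1] [ 13.9 -88. ] y [  19.3 -121. ] [  24.8 -128. ] [  -5.8 -134.5] [ -5.8 -64.7]
cm [-0.13 -0.01  2.01] rv [ 0.    -0.     0.001]
```

{"name": "play_rows", "arguments": {
  "steps": [
    [[-0.15, -0.05, 0.6, 0, 0, 0, 0.6], [-0.15, -0.05, 1.1, 0, 0, 0, 0.6], [-0.15, -0.05, 1.6, 0, 0, 0, 0.6], [-0.15, -0.05, 2, 0, 0, 0, 0.6], [-0.15, -0.05, 2, 0, 0, 0, 0.6]]
  ]
}}

```text
time_s: 12.77
ee_pos: [0.594, -0.1121, 0.1211]
eef_rot: [2.618, -0.0, 1.289]
force: [-1.0, -0.1, 1.0]
grip_width: 0.0564
```

{"name": "play_rows", "arguments": {
  "steps": [
    [[0, 0, 0, 0, 0, 0, 0.2], [0, 0, 0, 0, 0, 0, 0.2], [0, 0, 0, 0, 0, 0, 0.2], [0, 0, 0, 0, 0, 0, 0.2], [0, 0, 0, 0, 0, 0, 0.2], [0, 0, 0, 0, 0, 0, 0.2], [0, 0, 0, 0, 0, 0, 0.2]]
  ],
  "force": 10
}}

```text
time_s: 13.35
ee_pos: [0.5941, -0.1119, 0.1213]
eef_rot: [2.618, -0.0, 1.289]
force: [-0.3, 3.5, 1.6]
grip_width: 0.0377
```

{"name": "play_rows", "arguments": {
  "steps": [
    [[0, 0, 0, 0, 0, 0.05, 0.2], [0, 0, 0, 0, 0, 0.15, 0.2], [0, 0, 0, 0, 0, 0.25, 0.2], [0, 0, 0, 0, 0, 0.35, 0.2], [0, 0, 0, 0, 0, 0.45, 0.2], [0, 0, 0, 0, 0, 0.55, 0.2], [0, 0, 0, 0, 0, 0.65, 0.2], [0, 0, 0, 0, 0, 0.75, 0.2], [0, 0, 0, 0, 0, 0.75, 0.2]]
  ]
}}

```text
time_s: 14.1
ee_pos: [0.5941, -0.1119, 0.1213]
eef_rot: [2.744, -0.35, 0.606]
force: [1.2, 2.9, 0.1]
grip_width: 0.0376
```

{"name": "play_rows", "arguments": {
  "steps": [
    [[0, 0, 0, 0, 0, 0.1, 0.2], [0, 0, 0, 0, 0, 0.2, 0.2], [0, 0, 0, 0, 0, 0.3, 0.2], [0, 0, 0, 0, 0, 0.4, 0.2], [0, 0, 0, 0, 0, 0.5, 0.2], [0, 0, 0, 0, 0, 0.6, 0.2], [0, 0, 0, 0, 0, 0.7, 0.2], [0, 0, 0, 0, 0, 0.75, 0.2], [0, 0, 0, 0, 0, 0.75, 0.2]]
  ]
}}

```text
time_s: 14.85
ee_pos: [0.5942, -0.1118, 0.1213]
eef_rot: [3.103, -0.522, -0.204]
force: [1.4, 2.5, 0.3]
grip_width: 0.0375
```

Run:
```python
from h import *
from station import ctrl
o=ctrl.get_obs();print(uvn(o,Q),o["force"],o["moment"],o["grip_width"],o["qpos"])
```

```text
(array([  -0.7, -100.4,   -3.9]), array([0.   , 0.   , 1.504])) [1.36155029 2.54624999 0.29621458] [0.53771413 0.06698471 0.23221968] 0.037501425191632035 [-0.23486215  0.18342772  1.88811679 -0.04423003  0.54730897  0.01140778]
```

{"name": "play_rows", "arguments": {
  "steps": [
    [[0, 0, 0, 0, 0, 0, 0.6], [0, 0, 0, 0, 0, 0, 0.6], [0, 0, 0, 0, 0, 0, 0.6], [0, 0, 0, 0, 0, 0, 0.6], [0, 0, 0, 0, 0, 0, 0.6], [0, 0, -2, 0, 0, 0, 0.6], [0, 0, -5, 0, 0, 0, 0.6], [0, 0, -9, 0, 0, 0, 0.6], [0, 0, -12, 0, 0, 0, 0.6], [0, 0, -12, 0, 0, 0, 0.6]]
  ]
}}

```text
time_s: 15.68
ee_pos: [0.5367, -0.095, 0.2314]
eef_rot: [3.103, -0.531, -0.203]
force: [0.3, 1.3, 0.5]
grip_width: 0.0569
```

Run:
```python
from h import *
from station import ctrl
import cv2,pickle
o=ctrl.get_obs();c=ctrl.camera("wrist");pickle.dump((o,c),open("r5.pkl","wb"));print(uvn(o,Q),o["force"])
cc=dict(fovy=c["fovy"],cx=c["cx"],cy=c["cy"],W=c["world_to_cam"],fish=1)
print([proj(world(Q,m),cc).round(1) for m in((-.5,-100,56),(-.5,-100,20))])
w=c["frame"];cv2.imwrite('pics/r5.png',w)
# rectify planes n=56 and n=20, 10px/mm, u up, v left... image: col=-(v+100)*7+400? 
out=[]
for n in(56,20):
    g=np.arange(-42,42,.21);mx=np.zeros((len(g),len(g)),np.float32);my=mx.copy()
    for i,u in enumerate(g[::-1]):
        for j,s in enumerate(g):
            mx[i,j],my[i,j]=proj(world(Q,(u-.5,-100-s,n)),cc)
    out.append(cv2.remap(w,mx,my,cv2.INTER_CUBIC))
cv2.imwrite('pics/rect5.png',cv2.hconcat(out));print(out[0].shape)
```

```text
(array([   2.5, -100.3,  121.4]), array([-0.006,  0.007,  1.503])) [0.34774089 1.27673006 0.45328484]
[array([316.9, 195. ]), array([317.1, 186.8])]
(400, 400, 3)
```

View pics/rect5.png

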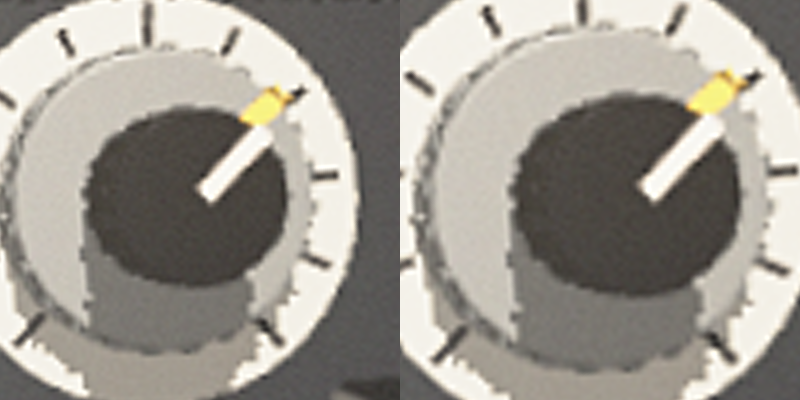

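Rectified views: left (n=56) white line (203,194)→(270,130). Right (n=20) yellow line (693,108)→(736,76). They are nearly aligned. I'll quantify it by segmentation across all frames.

```bash
cat > ang.py <<'E'
from h import *
import pickle,cv2,sys
def rect(c,n,ctr,wd=42):
    cc=dict(fovy=c["fovy"],cx=c["cx"],cy=c["cy"],W=c["world_to_cam"],fish=1);g=np.arange(-wd,wd,.3)
    P=np.array([[proj(world(Q,(u+ctr[0],ctr[1]-s,n)),cc) for s in g] for u in g],np.float32)
    return g,cv2.remap(c["frame"],P[...,0],P[...,1],cv2.INTER_CUBIC)
def an(g,m):
    i,j=np.nonzero(m);u,s=g[i],g[j];mu,ms=u.mean(),s.mean();_,_,V=np.linalg.svd(np.c_[u-mu,s-ms],full_matrices=False);d=V[0]*np.sign(V[0]@[mu,ms])
    return f"N{len(i)} cen({mu:.1f},{ms:.1f}) r{np.hypot(mu,ms):.1f} angc {np.arctan2(ms,mu):.3f} pca {np.arctan2(d[1],d[0]):.3f}"
for f in sys.argv[1:]:
    o,c=pickle.load(open(f+".pkl","rb"))
    for n in(56,20):
        g,im=rect(c,n,(-.5,-100));h=cv2.cvtColor(im,cv2.COLOR_BGR2HSV);rr=np.hypot(*np.meshgrid(g,g))
        if n==56:
            m=((h[...,2]>150)&(rr<17)).astype(np.uint8)
            N,L,S,_=cv2.connectedComponentsWithStats(m);k=[i for i in range(1,N)];b=max(k,key=lambda i:S[i,4]);print(f,"white",an(g,L==b))
            dk=(h[...,2]<90)&(rr<24);i,j=np.nonzero(dk);print("   dark extents u",g[i].min(),g[i].max(),"s",g[j].min(),g[j].max())
        else:
            m=(h[...,0]>15)&(h[...,0]<35)&(h[...,1]>110)&(h[...,2]>120)&(rr<40);print(f,"yellow",an(g,m))
E
python3 ang.py r3 r4 r5
```

```text
r3 white N942 cen(6.9,-5.6) r8.9 angc -0.678 pca -0.724
   dark extents u -23.10000000000018 17.699999999999434 s -18.60000000000022 17.99999999999943
r3 yellow N558 cen(21.6,23.4) r31.8 angc 0.826 pca 0.857
r4 white N914 cen(7.2,-5.4) r9.0 angc -0.644 pca -0.749
   dark extents u -23.700000000000173 18.29999999999943 s -18.000000000000227 18.29999999999943
r4 yellow N175 cen(23.1,25.8) r34.6 angc 0.839 pca 0.896
r5 white N894 cen(6.6,6.2) r9.1 angc 0.757 pca 0.751
   dark extents u -18.300000000000225 18.29999999999943 s -23.700000000000173 17.99999999999943
r5 yellow N598 cen(22.2,24.3) r32.9 angc 0.832 pca 0.950
```

Run:
```python
from h import *
from station import ctrl
o=ctrl.get_obs(); 
for n in(40,-4):rel(o,world(Q,(-.6,-100.3,n)),frame(Q,1.50))
```

```text
cm [-0.24 -0.02  7.88] rv [-0.    -0.006 -0.003]
cm [-2.600e-01 -1.000e-02  1.228e+01] rv [-0.    -0.006 -0.003]
```

{"name": "play_rows", "arguments": {
  "steps": [
    [[-0.25, 0, 4, 0, -0.006, -0.003, 0.6], [-0.25, 0, 7.5, 0, -0.006, -0.003, 0.6], [-0.25, 0, 9, 0, -0.006, -0.003, 0.6], [-0.25, 0, 10.5, 0, -0.006, -0.003, 0.6], [-0.25, 0, 11.6, 0, -0.006, -0.003, 0.6], [-0.25, 0, 12.3, 0, -0.006, -0.003, 0.6], [-0.25, 0, 12.3, 0, -0.006, -0.003, 0.6], [-0.25, 0, 12.3, 0, -0.006, -0.003, 0.2], [-0.25, 0, 12.3, 0, -0.006, -0.003, 0.2], [-0.25, 0, 12.3, 0, -0.006, -0.003, 0.2], [-0.25, 0, 12.3, 0, -0.006, -0.003, 0.2], [-0.25, 0, 12.3, 0, -0.006, -0.003, 0.2], [-0.25, 0, 12.3, 0, -0.006, -0.003, 0.2]]
  ]
}}

```text
time_s: 16.82
ee_pos: [0.5942, -0.1119, 0.1215]
eef_rot: [3.101, -0.522, -0.2]
force: [-5.8, 1.7, 4.2]
grip_width: 0.0377
```

{"name": "play_rows", "arguments": {
  "steps": [
    [[0, 0, 0, 0, 0, 0.04, 0.2], [0, 0, 0, 0, 0, 0.075, 0.2], [0, 0, 0, 0, 0, 0.078, 0.2], [0, 0, 0, 0, 0, 0.078, 0.2]]
  ]
}}

```text
time_s: 17.15
ee_pos: [0.5941, -0.1118, 0.1216]
eef_rot: [-3.137, -0.523, -0.289]
force: [0.1, 0.3, -1.8]
grip_width: 0.038
```

Run:
```python
from h import *
from station import ctrl
o=ctrl.get_obs();print(uvn(o,Q),o["force"],o["grip_width"])
```

```text
(array([  -0.6, -100.4,   -3.6]), array([1.000e-03, 0.000e+00, 1.577e+00])) [ 0.14291474  0.3469891  -1.81464286] 0.037994970543251703
```

{"name": "play_rows", "arguments": {
  "steps": [
    [[0, 0, 0, 0, 0, 0, 0.6], [0, 0, 0, 0, 0, 0, 0.6], [0, 0, 0, 0, 0, 0, 0.6], [0, 0, 0, 0, 0, 0, 0.6], [0, 0, 0, 0, 0, 0, 0.6], [0, 0, -2, 0, 0, 0, 0.6], [0, 0, -5, 0, 0, 0, 0.6], [0, 0, -9, 0, 0, 0, 0.6], [0, 0, -12, 0, 0, 0, 0.6], [0, 0, -12, 0, 0, 0, 0.6], [0, 0, -12, 0, 0, 0, 0.6]]
  ]
}}

```text
time_s: 18.07
ee_pos: [0.5368, -0.0952, 0.2272]
eef_rot: [-3.137, -0.527, -0.289]
force: [-0.5, 0.3, -1.0]
grip_width: 0.0564
```

```bash
cat > snap.py <<'E'
from h import *
from station import ctrl
import pickle,sys
o=ctrl.get_obs();c=ctrl.camera("wrist");pickle.dump((o,c),open(sys.argv[1]+".pkl","wb"));print(uvn(o,Q))
rel(o,world(Q,(0,-95,150)),frame(Q))
E
python3 snap.py r6; python3 ang.py r6
```

```text
(array([   0.5, -100.4,  117.7]), array([-0.002,  0.003,  1.577]))
cm [-0.05 -0.54 -3.23] rv [ 0.002 -0.003 -1.577]
r6 white N897 cen(5.9,6.5) r8.8 angc 0.832 pca 0.835
   dark extents u -18.60000000000022 19.19999999999942 s -23.700000000000173 17.699999999999434
r6 yellow N675 cen(21.8,24.0) r32.4 angc 0.834 pca 0.873
```

{"name": "play_rows", "arguments": {
  "steps": [
    [[0, -0.5, -3.2, 0, 0, -0.3, 0.6], [0, -0.5, -3.2, 0, 0, -0.6, 0.6], [0, -0.5, -3.2, 0, 0, -0.9, 0.6], [0, -0.5, -3.2, 0, 0, -1.2, 0.6], [0, -0.5, -3.2, 0, 0, -1.577, 0.6], [0, -0.5, -3.2, 0, 0, -1.577, 0.6], [0, -0.5, -3.2, 0, 0, -1.577, 0.6], [0, -0.5, -3.2, 0, 0, -1.577, 0.6], [0, -0.5, -3.2, 0, 0, -1.577, 0.6], [0, -0.5, -3.2, 0, 0, -1.577, 0.6], [0, -0.5, -3.2, 0, 0, -1.577, 0.6], [0, -0.5, -3.2, 0, 0, -1.577, 0.6], [0, -0.5, -3.2, 0, 0, -1.577, 0.6], [0, -0.5, -3.2, 0, 0, -1.577, 0.6], [0, -0.5, -3.2, 0, 0, -1.577, 0.6], [0, -0.5, -3.2, 0, 0, -1.577, 0.6]]
  ]
}}

```text
time_s: 19.45
ee_pos: [0.5226, -0.086, 0.2523]
eef_rot: [2.619, -0.002, 1.286]
force: [0.2, 0.1, -0.2]
grip_width: 0.0562
```

```bash
python3 snap.py r7; python3 ang.py r7
python3 - <<'E'
from h import *
from station import ctrl
o=ctrl.get_obs()
for m in((0,134,140),(0,134,55)):rel(o,world(Q,m),frame(Q))
E
```

```text
(array([ -0.9, -95.5, 147.5]), array([0.001, 0.   , 0.003]))
cm [ 0.05  0.09 -0.25] rv [-0.001 -0.    -0.003]
r7 white N928 cen(6.4,6.2) r8.9 angc 0.774 pca 0.847
   dark extents u -23.400000000000176 17.99999999999943 s -18.300000000000225 17.99999999999943
r7 yellow N602 cen(21.3,23.3) r31.5 angc 0.829 pca 0.848
cm [2.295e+01 2.000e-02 7.800e-01] rv [-0.001 -0.    -0.002]
cm [22.95  0.03  9.28] rv [-0.001 -0.    -0.002]
```

Pointers agree (white 0.835/0.847, yellow ≈0.83–0.85) and the yellow has not moved. Now I'll shut the guard.

{"name": "play_rows", "arguments": {
  "steps": [
    [[4, 0, 0, 0, 0, 0, 0.5], [8, 0, 0, 0, 0, 0, 0.5], [12, 0, 0, 0, 0, 0, 0.5], [16, 0, 0, 0, 0, 0, 0.5], [20, 0, 0, 0, 0, 0, 0.5], [23.2, 0, 0, 0, 0, 0, 0.5], [23.2, 0, 0, 0, 0, 0, 0.5], [23.2, 0.05, 3, 0, 0, 0, 0.5], [23.2, 0.05, 6, 0, 0, 0, 0.5], [23.2, 0.05, 7.5, 0, 0, 0, 0.5], [23.2, 0.05, 8.5, 0, 0, 0, 0.5], [23.2, 0.05, 9.4, 0, 0, 0, 0.5], [23.2, 0.05, 9.4, 0, 0, 0, 0.5]]
  ]
}}

```text
time_s: 20.58
ee_pos: [0.6331, 0.123, 0.1705]
eef_rot: [2.62, -0.001, 1.286]
force: [-0.4, 0.0, 0.4]
grip_width: 0.0471
```

{"name": "play_rows", "arguments": {
  "steps": [
    [[0, 0, 0, 0, 0, 0, 0], [0, 0, 0, 0, 0, 0, 0], [0, 0, 0, 0, 0, 0, 0], [0, 0, 0, 0, 0, 0, 0], [0, 0, 0, 0, 0, 0, 0], [0, 0, 0, 0, 0, 0, 0], [0, 0, 0, 0, 0, 0, 0], [0, 0, 0, 0, 0, 0, 0], [0, 0, 0, 0, 0, 0, 0]]
  ],
  "force": 8
}}

```text
time_s: 21.33
ee_pos: [0.6332, 0.1231, 0.1709]
eef_rot: [2.619, -0.001, 1.286]
force: [-5.1, -1.1, 6.2]
grip_width: 0.0119
```

{"name": "play_rows", "arguments": {
  "steps": [
    [[-0.3, 0, 0, 0, 0, 0, 0], [-1, 0, 0, 0, 0, 0, 0], [-2.2, 0, 0, 0, 0, 0, 0], [-4, 0, 0, 0, 0, 0, 0], [-6, 0, 0, 0, 0, 0, 0], [-8, 0, 0, 0, 0, 0, 0], [-10, 0, 0, 0, 0, 0, 0], [-12, 0, 0, 0, 0, 0, 0], [-13.8, 0, 0, 0, 0, 0, 0], [-15.2, 0, 0, 0, 0, 0, 0], [-16.2, 0, 0, 0, 0, 0, 0], [-17, 0, 0, 0, 0, 0, 0], [-17.4, 0, 0, 0, 0, 0, 0], [-17.5, 0, 0, 0, 0, 0, 0]]
  ]
}}

```text
time_s: 22.5
ee_pos: [0.584, -0.0466, 0.1709]
eef_rot: [2.618, -0.001, 1.284]
force: [10.2, -0.5, -3.2]
grip_width: 0.0121
```

{"name": "play_rows", "arguments": {
  "steps": [
    [[-0.1, 0, 0, 0, 0, 0, 0], [-0.2, 0, 0, 0, 0, 0, 0], [-0.3, 0, 0, 0, 0, 0, 0], [-0.3, 0, 0, 0, 0, 0, 0]]
  ]
}}

```text
time_s: 22.83
ee_pos: [0.5833, -0.0495, 0.171]
eef_rot: [2.617, -0.003, 1.285]
force: [7.1, 6.1, -2.9]
grip_width: 0.0117
```

{"name": "play_rows", "arguments": {
  "steps": [
    [[-0.1, 0, 0, 0, 0, 0, 0], [-0.2, 0, 0, 0, 0, 0, 0], [-0.3, 0, 0, 0, 0, 0, 0], [-0.3, 0, 0, 0, 0, 0, 0]]
  ]
}}

```text
time_s: 23.17
ee_pos: [0.5827, -0.0514, 0.171]
eef_rot: [2.616, -0.005, 1.285]
force: [9.9, 13.2, -3.9]
grip_width: 0.0161
```

{"name": "play_rows", "arguments": {
  "steps": [
    [[0, 0, 0, 0, 0, 0, 0.3], [0, 0, 0, 0, 0, 0, 0.5], [0, 0, 0, 0, 0, 0, 0.5], [0, 0, 0, 0, 0, 0, 0.5], [0, 0, 0, 0, 0, 0, 0.5], [0, 0, 0, 0, 0, 0, 0.5], [0, 0, -2, 0, 0, 0, 0.5], [0, 0, -5, 0, 0, 0, 0.5], [0, 0, -9, 0, 0, 0, 0.5], [0, 0, -12, 0, 0, 0, 0.5], [0, 0, -15, 0, 0, 0, 0.5], [0, 0, -18, 0, 0, 0, 0.5], [0, 0, -18, 0, 0, 0, 0.5], [0, 0, -18, 0, 0, 0, 0.5]]
  ]
}}

```text
time_s: 24.33
ee_pos: [0.4959, -0.0266, 0.328]
eef_rot: [2.613, -0.006, 1.286]
force: [0.5, 0.1, -1.4]
grip_width: 0.0469
```

```bash
python3 red.py r8; python3 ang.py r8
python3 - <<'E'
from h import *
import pickle,cv2
for f,n in(("w1",99),("r1",99),("r8",99)):
    o,c=pickle.load(open(f+".pkl","rb"));h=cv2.cvtColor(c["frame"],cv2.COLOR_BGR2HSV)
    m=((h[...,0]<6)|(h[...,0]>174))&(h[...,1]>150)&(h[...,2]>90);m[:,:250]=0;m[:,450:]=0
    N,L,S,ce=cv2.connectedComponentsWithStats(m.astype(np.uint8));k=max(range(1,N),key=lambda i:S[i,4]);x,y,w_,h_=S[k][:4]
    print(f,[back((x+a*w_-.5,y+.5*h_),c,Q,75).round(1).tolist() for a in(0,.5,1)])
A=cv2.imread("pics/r8_top.png")[110:260,220:460];B=cv2.imread("pics/r8_wrist.png")[60:240,180:460]
cv2.imwrite("pics/final.png",cv2.hconcat([cv2.resize(A,(400,250)),cv2.resize(B,(389,250))]))
E
```

```text
(array([  0.4, -45.9, 234.2]), array([-0.005,  0.003,  0.005]))
wrist [([315, 146, 16, 58, 805], [323.1, 176.3]), ([518, 212, 18, 19, 243], [526.3, 220.7]), ([0, 220, 14, 18, 130], [4.5, 227.4])]
-43 [323.1 179.2] -23 [340.3 179.2] -3 [357.5 179.1] 17 [374.4 179.1] 37 [391.  179.1] 
side [([413, 38, 18, 12, 162], [421.1, 44.0]), ([262, 108, 12, 16, 149], [267.5, 115.7]), ([307, 160, 17, 19, 149], [315.8, 168.5]), ([134, 174, 44, 25, 524], [158.9, 186.4]), ([190, 214, 12, 13, 111], [196.0, 220.0])]
-43 [317.1 165.8] -23 [312.6 169.1] -3 [308.1 172.5] 17 [303.5 175.9] 37 [298.9 179.3] 
top [([233, 56, 39, 26, 737], [254.9, 68.8]), ([228, 125, 11, 11, 92], [232.9, 129.9]), ([337, 185, 12, 25, 171], [342.2, 197.1])]
-43 [341.  199.2] -23 [334.2 197.4] -3 [327.5 195.7] 17 [320.7 193.9] 37 [314.  192.2] 
r8 white N767 cen(6.2,6.6) r9.1 angc 0.811 pca 0.846
   dark extents u -0.30000000000039506 -3.979039320256561e-13 s 4.199999999999562 4.4999999999995595
r8 yellow N120 cen(22.3,24.4) r33.1 angc 0.831 pca 1.121
w1 [[-0.1, -48.4], [-0.0, -37.9], [-0.0, -27.4]]
r1 [[-0.4, -49.0], [-0.3, -38.6], [-0.3, -28.2]]
r8 [[-0.6, -53.3], [-0.6, -43.5], [-0.5, -33.6]]
```

View pics/final.png

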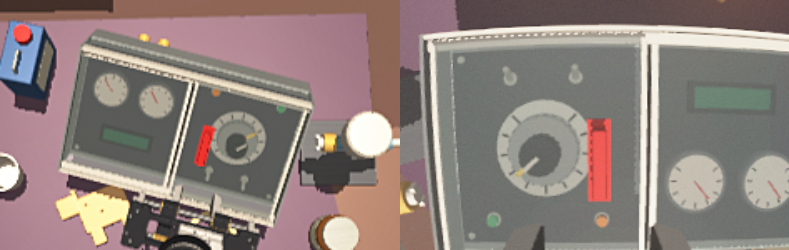

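```bash
python3 -c "
from station import ctrl
print(ctrl.hand_in())"
```

```text
the job is handed in; nothing more can be done
None
```

The job is done and handed in at about 24 s of the 72 s limit. The guard was slid open to its stop and the fan knob turned about 1.58 rad clockwise. The guard was then slid shut to its other stop and released.

**Last checks**
- **Pointers:** the white one reads about 0.835 to 0.847 rad and the yellow one about 0.83 to 0.85, so they line up within about 0.02 rad. The knob needed a second small turn after the first came up about 0.07 rad short.
- **Outer knob:** the yellow pointer read the same before and after, within measuring noise, so it was not moved.
- **Guard:** the handle measures v -43.5 mm against -43 mm for fully shut, and the force rose at the stop both times. Before I let go at the open end I drew back up to 4 mm with the handle still gripped, so the guard may have sat a few mm short of that stop while I turned the knob.
- **Surroundings:** the switches and the bystanders I could see look undisturbed, and the gripper is clear of everything.

**What disagreed**
- The first grip on the handle closed in the air above it without touching anything. The real fingertips appear to sit about 35 mm behind the stated TCP, so I allowed for that afterwards.
- The yellow line is too short to give a reliable direction of its own, with readings from 0.85 to 1.12 rad. I used its centre's bearing from the dial axis instead.
- The freely fitted panel height was 118 to 121 mm rather than 125 mm. I used 125 mm, and later close-up readings of the dial agreed with it to about 1 mm.

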